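# Clear the film-cleaning bench

### The job

Clear up the film-cleaning bench: put the grey respirator filter with the yellow band in the yellow tray and the red film spool in the blue tray, and hang the red ear defenders by their headband over the bar of the steel rail, one cup on each side of the bar. Leave everything else on the bench where it is.

Things in the scene. Friction and masses are not known exactly. Their poses are not given: they have to be found in the camera images.
- muffs: rigid ear defenders, 0.26 kg, standing on two red cups under an arched black headband: 143 mm along own x (cup to cup), 58 mm along y, 156 mm high. Cups 72 mm high, clear gap between them 60 mm, open below. Headband 34 mm wide (y), 16 mm thick, its crown flat for 28 mm along x, then sloping down. Origin: midway between the cups at their underside; z up
- muffs_top (a point): middle of the headband's upper face at the crown, 156 mm above the cups' underside
- muffs_under (a point): middle of the headband's inner (lower) face at the crown, 140 mm above the cups' underside: the face that rests on the bar
- rail: fixed steel drying rail: base plate 90 mm (x) x 270 mm (y) x 8 mm, two round posts 16 mm thick at y = -120 and +120 mm, carrying a round bar 18 mm thick along own y. Origin: centre of its underside; z up
- rail_mid (a point): centre of the bar, on its axis, midway between the posts, 180 mm above the bench (top of the bar 189 mm above the bench); axes as the rail's: y runs along the bar
- filter: respirator filter, grey round drum with a yellow band and a mesh on its top, 62 mm across, 38 mm high, lying flat on the bench; origin: centre of its underside
- filter_center (a point): centre of the filter, 19 mm above its underside
- spool: film spool with red flanges and black film wound on it, 60 mm across (both flanges, 6 mm thick; the film between them 48 mm), 36 mm high, lying flat, axis upright; origin: centre of its underside
- spool_center (a point): centre of the spool, 18 mm above its underside
- yellow_tray: fixed open yellow tray, 150 mm (own x) x 130 mm (own y) x 40 mm high, walls and floor about 4 mm; origin: centre of its underside
- blue_tray: fixed open blue tray, same size as the yellow one; origin: centre of its underside
- film_tin: round flat silver film tin, 96 mm across, 22 mm high, loose; origin: centre of its underside; to be left alone
- wash_bottle: white plastic bottle with blue cap, 60 mm across, 150 mm high, loose; origin: centre of its underside; to be left alone
- beaker: clear glass beaker, 72 mm across, 85 mm high, loose; origin: centre of its underside; to be left alone
- film_carton: yellow film carton lying flat, 100 x 140 x 35 mm, loose; origin: centre of its underside; to be left alone
- ruler: plain aluminium ruler strip, 150 x 28 x 5 mm, lying on the bench, loose; origin: centre of its underside; to be left alone
- film_core: blue plastic ring (empty film core), 80 mm across, 20 mm high, loose; origin: centre of its underside; to be left alone
Not all that is in view belongs to the job. Leave any green or pink look-alike of the muffs alone.

How it is judged:
By the outcome, as a careful person would: the job done as asked, in the order asked, and still so for the second after the job is handed in, with the robot touching nothing.
It also fails if it takes over 72 s, if anything falls off the work surface, if the arm or the gripper's body presses on something with over 40 N, if the wrist force passes 120 N, or if a joint passes its speed limit or range.

### The arm

A 6-joint arm with a two-finger parallel gripper is mounted at the origin on the work surface. World frame = base frame: x ahead of the robot, y to its left, z up, the work surface at z = 0. Lengths are in m, angles in degrees, forces in N, time in s.
With the tool pointing down it reaches from about 0.25 to 0.8 m from the base axis. Payload 3.9 kg.
Tool frame: the origin (TCP) lies midway between the tips of the shut fingers; the grasp point (between the pads) lies 19 mm behind it; z points along the fingers, x is the direction in which the jaws open and shut, and the axes are right-handed (so a half turn about z gives the same grasp; the last joint's range is limited). The gripper opens to 85 mm and grips with 20 to 120 N. Pads are 22 mm wide; open, the fingers measure 114 mm over their backs; the gripper's body (76 mm by 85 mm) begins 54 mm behind the grasp point. The pads swing forward as they close: fully open they stand 13 mm farther back than shut.
Start: joints at [73.912, 14.897, -7.913, 67.191, 0, 90], TCP at [0.145, 0.504, 0.231] pointing down, gripper open.
Joint ranges: [-159.42, 159.42], [-47.68, 98.78], [-73.54, 78.23], [-108.79, 121.32], [-90, 84.71], [-180, 180]. Speed limits (degrees/s): [147.25, 147.25, 180, 180, 180, 180].

### API

Orientations are given as a 3x3 rotation matrix whose columns are the frame's x, y, z axes.
In Python, from station import ctrl gives the robot as it stands.
- The arm moves only by the tool play_rows, never from a script. Its argument "steps" is one flat list of numbers, 5 for each row, row after row: the opening, from 0 (shut) to 1 (fully open), then the shift along the tool's x, y, z in mm, then the turn about the tool's z in units of 8 degrees (1.0 is 8 degrees). In form: [grip, x, y, z, turn, grip, x, y, z, turn, ...]. A call has 1 to 12 rows; each row shifts and turns the commanded pose from where the row before left it, along the tool's axes as they then stand; what a row does not reach is not made up. A row lasts 1/10 s, in which the tool goes at most 50 mm and 8.59 degrees, less where a joint would pass 70% of its speed; a pose out of reach is approached as far as the arm can. A call with a gripper value outside its range is refused whole. The fingers move at their own pace and stop on an object; the grip force is fixed at half the most. Time passes only in rows, so rows that do not move let the fingers close. It gives the time, the measured TCP pose, the force and the opening at its end, in the units of the state.
- ctrl.read_state(): the state, without advancing time (a new reading comes with each control period).
- ctrl.get_image(name): name is "side" or "top"; returns a dict with "image" (420x560x3 uint8, red, green, blue), "depth" (420x560 float32, m along the optical axis (not along the pixel's ray), 0 where there is no reading), "camera_matrix" (3x3 intrinsics, pixels), "distortion" ([k1, k2, p1, p2, k3] as OpenCV has them; the pictures are not rectified), "origin" and "orientation" of the camera in the world. Camera axes: x right, y down, z forward; pixel columns grow to the right and rows downward; lengths in m; the calibration is good to about 2 mm. A picture is of the moment at which its call begins.
- ctrl.job_done(): hands the job in, once; it reports no verdict.
Trained networks look in the newest picture that a camera, given by its name, has taken for a name from the list of things; names that differ only in an ending like _2 or _b are one class to them, and where a whole thing is asked for, a point or a joint stands for the part that bears it (a point fixed in the world has none). Each returns a list of dicts, best first, with "p" (0 to 1); they miss things now and then, are a little off and sometimes report something else, mostly with a low value. They report only what shows in the picture. A call takes as long as a camera call. They do not tell look-alikes from the thing itself.
- ctrl.trace(thing, camera): "mask" (420x560 bool, what is visible of it) and "extent" ([left, top, width, height] in pixels, round what is visible of it).
The state is a dict: "time_s": time; "joints": joint angles; "joint_velocities": joint speeds; "effort": joint torques, N m; "tool_pos": TCP position; "tcp_rot": TCP orientation; "contact_force": force on the tool from outside, world axes, zero at the start; "moment": the same for the moment, N m; "finger_gap": finger opening in m.
Only numpy, scipy, OpenCV 4.12 (cv2) and the standard library are available. Lean on these libraries where they do the work, as an engineer would, in place of code of your own. Each camera call takes 0.05 s, during which the arm holds its last target.

## Working session

There is one attempt and no reset: what is moved stays moved. The work goes in short steps, Python scripts to look and compute and a tool call to move; the robot and the scene stay as the last step left them, time stands still between calls to the robot, and variables do not carry over. Pictures are saved under pics/ and viewed, and the job is handed in when it is done.

Besides the shell and the picture viewer there is one more tool, called in YAML: its name, and indented under it one key for each argument. play_rows: Moves the arm, as the interface text tells. Its arguments: {"type":"object","properties":{"steps":{"type":"array","items":{"type":"number"}}},"required":["steps"]}

```bash
ls; mkdir -p pics; python3 - <<'E'
from station import ctrl
import cv2,pickle
for n in("side","top"):
    d=ctrl.get_image(n); pickle.dump(d,open(f'{n}.pkl','wb'))
    cv2.imwrite(f'pics/{n}0.png',cv2.resize(d['image'][:,:,::-1],(784,588)))
    print(n,d['camera_matrix'].tolist(),d['distortion'],d['origin'],d['orientation'])
s=ctrl.read_state();print(s)
E
```

```text
pics
side [[392.6614771789422, 0.0, 275.8904050357796], [0.0, 392.6614771789422, 213.2963882309552], [0.0, 0.0, 1.0]] [-0.09124855  0.          0.          0.          0.        ] [ 0.06129391 -0.5967269   0.88057714] [[ 0.78999149 -0.43568343  0.43138545]
 [-0.61292758 -0.54367057  0.57336035]
 [-0.01527203 -0.71735783 -0.69653751]]
top [[419.7279437428786, 0.0, 277.62631521335373], [0.0, 419.7279437428786, 202.16765857890613], [0.0, 0.0, 1.0]] [0.04478348 0.         0.         0.         0.        ] [0.41658962 0.01308145 1.08354412] [[-0.02583498 -0.99686573  0.07477475]
 [-0.99965642  0.02609355  0.00248299]
 [-0.00442634 -0.07468491 -0.99719736]]
{'time_s': 0.1, 'joints': array([ 7.39139464e+01,  1.49319552e+01, -7.97984524e+00,  6.71924046e+01,
       -9.49932468e-05,  9.00003141e+01]), 'joint_velocities': array([-0.01271242, -0.04157345,  0.22510418,  0.03315825,  0.00888066,
       -0.07402538]), 'effort': array([ 6.53830739e-04, -4.06507659e+01,  2.54527706e+01,  1.00785863e-02,
        7.73696456e-05,  5.16491724e-06]), 'tool_pos': array([0.1452897 , 0.50382631, 0.23053854]), 'tcp_rot': array([[ 2.77085590e-01,  9.60845109e-01, -5.02339712e-04],
       [ 9.60843519e-01, -2.77086045e-01, -1.74797170e-03],
       [-1.81872138e-03,  1.66791201e-06, -9.99998346e-01]]), 'contact_force': array([ 0.36870844,  0.41137856, -0.91876163]), 'moment': array([0.0033008 , 0.01956337, 0.01196778]), 'finger_gap': 0.08535245413657945}
```

View pics/side0.png

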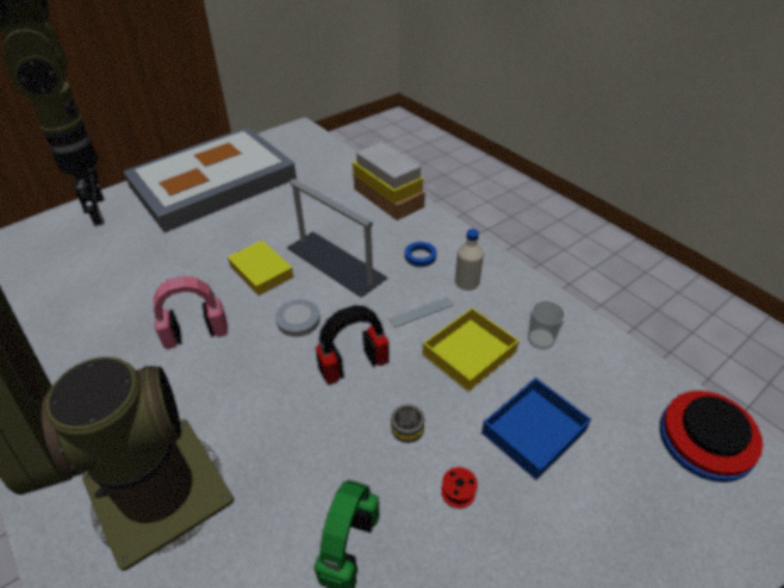

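View pics/top0.png

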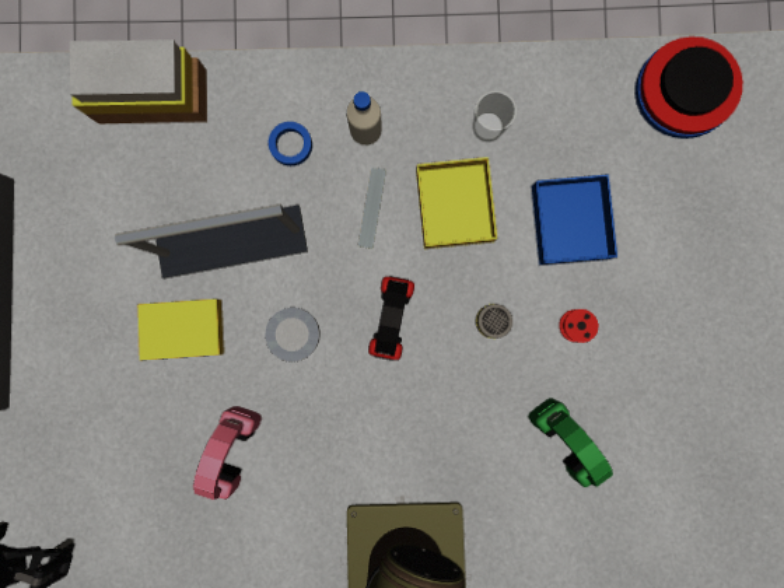

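The top view (1.4x pixels) shows the filter at (494,321), the red spool at (580,325), the red muffs at (392,318), the yellow tray at (456,203), the blue tray at (573,220), and the rail bar running from (118,238) to (282,210).

Possible look-alikes:
- **Muffs:** pink at (228,452) and green at (572,442).
- **Spool:** the large red and black stack at (692,85) and the blue ring at (290,143).
- **Filter:** the silver tin at (292,334).
- **Yellow tray:** the yellow carton at (180,329).

I choose the ones that match the description and measure next.

```bash
cat > h.py <<'E'
import numpy as np,cv2,pickle
def pts(d,mask):
    v,u=np.nonzero(mask&(d['depth']>0)); z=d['depth'][v,u]
    p=cv2.undistortPoints(np.stack([u,v],1).astype(np.float64)[:,None],np.array(d['camera_matrix']),np.array(d['distortion']))[:,0]
    c=np.c_[p*z[:,None],z]
    return c@np.array(d['orientation']).T+np.array(d['origin']),np.c_[u,v]
def ray(d,uv,zw):
    p=cv2.undistortPoints(np.array(uv,float).reshape(-1,1,2),np.array(d['camera_matrix']),np.array(d['distortion']))[:,0]
    r=np.c_[p,np.ones(len(p))]@np.array(d['orientation']).T; o=np.array(d['origin'])
    return o+r*((zw-o[2])/r[:,2])[:,None]
E
python3 - <<'E'
from station import ctrl
from h import *
for n in("top","side"):
    d=ctrl.get_image(n); pickle.dump(d,open(f'{n}.pkl','wb'))
    im=d['image'].copy()
    for t in("filter","spool","muffs","rail","yellow_tray","blue_tray"):
        for r in ctrl.trace(t,n)[:3]:
            P,_=pts(d,r['mask'])
            if len(P)<5: continue
            zt=np.percentile(P[:,2],95); T=P[P[:,2]>zt-.008]
            rc=cv2.minAreaRect(T[:,:2].astype(np.float32))
            print(n,t,round(r['p'],2),r['extent'],'zt',zt.round(3),'top rect',np.round(rc[0],3),np.round(rc[1],3),round(rc[2],1),'medtop',np.median(T,0).round(3), 'zmin',P[:,2].min().round(3))
            if r['p']>.5: pickle.dump(r['mask'],open(f'm_{n}_{t}.pkl','wb')) if not t=='x' else 0
    crop=im[170:260,255:445] if n=='top' else im[200:370,215:355]
    cv2.imwrite(f'pics/crop_{n}.png',cv2.resize(crop[:,:,::-1],None,fx=3.5,fy=3.5,interpolation=cv2.INTER_CUBIC))
E
```

```text
top filter 0.75 [83.9, 149.3, 137.0, 48.6] zt 0.189 top rect [0.583 0.305] [0.02  0.257] 9.1 medtop [0.583 0.302 0.187] zmin -0.005
top filter 0.64 [339.2, 217.5, 25.9, 20.1] zt 0.042 top rect [ 0.422 -0.168] [0.057 0.057] 88.1 medtop [ 0.423 -0.169  0.038] zmin 0.022
top spool 0.62 [400.5, 221.2, 29.6, 29.1] zt 0.039 top rect [ 0.411 -0.321] [0.057 0.057] 88.4 medtop [ 0.412 -0.322  0.036] zmin -0.001
top spool 0.39 [248.7, 65.4, 24.6, 35.9] zt 0.15 top rect [0.785 0.051] [0.025 0.024] 89.0 medtop [0.784 0.052 0.15 ] zmin -0.003
top muffs 0.93 [136.7, 288.0, 45.8, 70.4] zt 0.156 top rect [0.214 0.298] [0.034 0.069] 70.4 medtop [0.212 0.298 0.154] zmin -0.003
top muffs 0.77 [264.8, 199.1, 32.2, 58.7] zt 0.157 top rect [0.434 0.013] [0.033 0.066] 79.1 medtop [0.433 0.013 0.155] zmin -0.003
top muffs 0.77 [378.2, 285.2, 58.8, 64.8] zt 0.157 top rect [ 0.213 -0.285] [0.072 0.035] 35.0 medtop [ 0.213 -0.285  0.154] zmin -0.005
top rail 0.79 [77.0, 145.2, 144.9, 55.5] zt 0.189 top rect [0.583 0.305] [0.02  0.257] 9.1 medtop [0.583 0.302 0.187] zmin -0.006
top rail 0.51 [261.8, 201.1, 32.4
[... 898 characters left out ...]
288  0.156] zmin -0.003
side muffs 0.64 [222.3, 220.7, 57.0, 55.4] zt 0.156 top rect [0.432 0.012] [0.035 0.065] 75.8 medtop [0.429 0.011 0.155] zmin -0.004
side muffs 0.64 [280.9, 214.2, 39.6, 14.7] zt 0.009 top rect [0.64  0.045] [0.036 0.148] 79.2 medtop [0.632 0.043 0.006] zmin -0.001
side rail 0.9 [204.6, 125.9, 73.1, 85.1] zt 0.19 top rect [0.582 0.307] [0.019 0.26 ] 8.4 medtop [0.582 0.295 0.189] zmin -0.002
side yellow_tray 0.65 [300.7, 218.2, 67.8, 61.3] zt 0.04 top rect [ 0.639 -0.11 ] [0.155 0.132] 3.7 medtop [ 0.632 -0.112  0.038] zmin -0.004
side blue_tray 0.7 [343.2, 267.5, 78.7, 76.1] zt 0.041 top rect [ 0.601 -0.321] [0.155 0.131] 3.4 medtop [ 0.597 -0.326  0.04 ] zmin -0.002
```

View pics/crop_top.png

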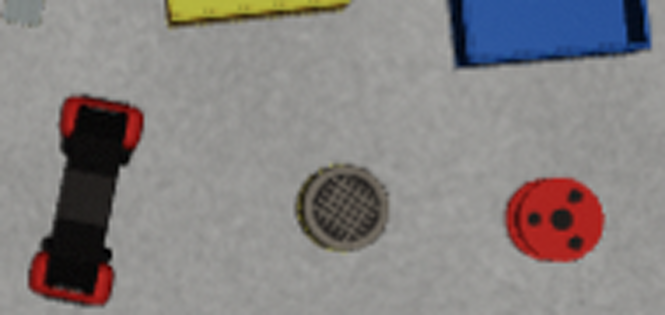

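View pics/crop_side.png

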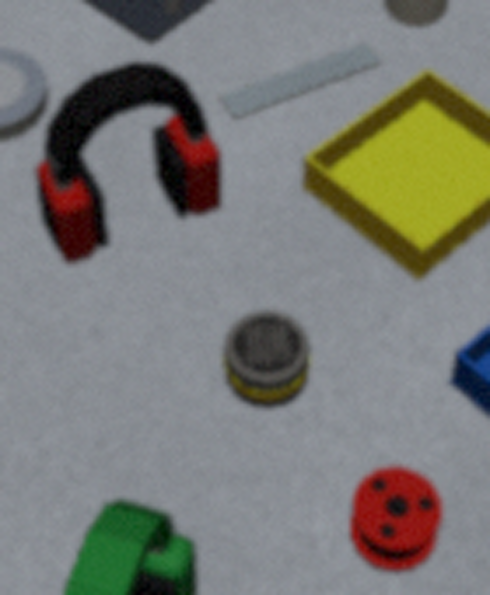

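Both crops confirm the choices. The filter is grey with a mesh top and yellow band at top crop (345,207), the red spool at (555,220), and the red muffs with black headband at (88,200). The first move turns the jaws to the trays' yaw.

play_rows:
  steps: [1,0,0,0,0.97,1,0,0,0,0.97,1,0,0,0,0.97,1,0,0,0,0.97,1,0,0,0,0.97,1,0,0,0,0.97,1,0,0,0,0.97,1,0,0,0,0.97,1,0,0,0,0.97,1,0,0,0,0]

```text
time_s: 1.8
tool_pos: [0.1455, 0.5044, 0.2313]
tcp_rot: [[0.997, 0.071, 0.0], [0.071, -0.997, 0.0], [0.0, -0.0, -1.0]]
contact_force: [0.2, 0.4, -0.3]
finger_gap: 0.0853
```

```bash
cat > go.py <<'E'
import sys
from station import ctrl
import numpy as np
np.set_printoptions(precision=2,suppress=True)
s=ctrl.read_state();R=s['tcp_rot'];p=np.array(s['tool_pos'])
print('t',s['time_s'],'pos',p*1000,'yaw',np.degrees(np.arctan2(R[1,0],R[0,0])).round(2),'gap',s['finger_gap']*1000,'F',s['contact_force'],'j',s['joints'], 'zaxis', R[:,2])
if len(sys.argv)>3:
    t=np.array([float(a) for a in sys.argv[1:4]])
    print('tool delta mm',R.T@(t-p)*1000)
E
python3 go.py 0.4225 -0.170 0.15
```

```text
t 1.8 pos [145.49 504.42 231.32] yaw 4.09 gap 85.31478039132992 F [ 0.16  0.43 -0.26] j [ 73.91  14.9   -7.91  67.19  -0.   159.82] zaxis [ 0.  0. -1.]
tool delta mm [228.24 692.45  81.32]
```

play_rows:
  steps: [1,13,35,0,0,1,13,35,0,0,1,13,35,0,0,1,13,35,0,0,1,13,35,0,0,1,13,35,0,0,1,13,35,0,0,1,13,35,0,0,1,13,35,0,0,1,13,35,0,0,1,13,35,0,0,1,13,35,0,0]

```text
time_s: 3.0
tool_pos: [0.3314, 0.0952, 0.2316]
tcp_rot: [[0.997, 0.074, 0.001], [0.074, -0.997, 0.0], [0.001, -0.0, -1.0]]
contact_force: [1.5, 0.6, 0.4]
finger_gap: 0.0854
```

play_rows:
  steps: [1,9,35,0,0,1,9,35,0,0,1,9,35,0,0,1,9,35,0,0,1,9,35,0,0,1,9,35,0,0,1,9,35,0,0,1,9,27,0,0,1,0,0,0,0,1,0,0,0,0]

```text
time_s: 4.0
tool_pos: [0.4218, -0.1698, 0.2311]
tcp_rot: [[0.997, 0.072, -0.001], [0.072, -0.997, 0.001], [-0.001, -0.001, -1.0]]
contact_force: [0.1, 0.4, 0.8]
finger_gap: 0.085
```

```bash
python3 go.py 0.4225 -0.170 0.005
```

```text
t 4.0 pos [ 421.79 -169.81  231.08] yaw 4.11 gap 85.0404632969817 F [0.13 0.35 0.76] j [-21.95   8.07 -16.82  65.17   0.02  63.94] zaxis [-0.  0. -1.]
tool delta mm [  0.86   0.42 226.08]
```

play_rows:
  steps: [1,1,0,45,0,1,0,0,45,0,1,0,0,45,0,1,0,0,40,0,1,0,0,25,0,1,0,0,15,0,1,0,0,10,0,1,0,0,0,0]

```text
time_s: 4.8
tool_pos: [0.4219, -0.1683, 0.0056]
tcp_rot: [[0.997, 0.073, -0.002], [0.073, -0.997, 0.001], [-0.002, -0.001, -1.0]]
contact_force: [-0.8, -0.0, -0.7]
finger_gap: 0.0853
```

play_rows:
  steps: [0,0,0,0,0,0,0,0,0,0,0,0,0,0,0,0,0,0,0,0,0,0,0,0,0,0,0,0,0,0,0,0,0,0,0,0,0,0,0,0]

```text
time_s: 5.6
tool_pos: [0.4241, -0.1698, 0.0077]
tcp_rot: [[0.997, 0.071, 0.003], [0.071, -0.997, -0.0], [0.003, 0.001, -1.0]]
contact_force: [-1.4, 0.7, 6.2]
finger_gap: 0.0605
```

```bash
python3 go.py 0.640 -0.110 0.12
```

```text
t 5.6 pos [ 424.12 -169.78    7.74] yaw 4.09 gap 60.53501037779293 F [-1.41  0.71  6.15] j [-21.84  21.06 -37.7   31.1    0.03  64.07] zaxis [ 0. -0. -1.]
tool delta mm [ 219.87  -44.15 -111.74]
```

play_rows:
  steps: [0,0,0,-25,0,0,0,0,-40,0,0,0,0,-40,0,0,0,0,-20,0,0,37,-7,0,0,0,37,-7,0,0,0,37,-7,0,0,0,37,-7,0,0,0,37,-8,0,0,0,36,-8,0,0,0,0,0,0,0,0,0,0,0,0]

```text
time_s: 6.8
tool_pos: [0.6406, -0.1097, 0.1312]
tcp_rot: [[0.997, 0.072, -0.0], [0.072, -0.997, -0.0], [-0.0, 0.0, -1.0]]
contact_force: [0.1, -0.0, -1.4]
finger_gap: 0.0606
```

```bash
python3 go.py 0.640 -0.110 0.012;  python3 - <<'E'
from station import ctrl
import cv2
a=ctrl.get_image('side')['image'][150:340,200:430,::-1]
cv2.imwrite('pics/s1.png',cv2.resize(a,None,fx=3,fy=3))
E
```

```text
t 6.8 pos [ 640.62 -109.65  131.18] yaw 4.13 gap 60.554365025711064 F [ 0.07 -0.03 -1.4 ] j [-9.71 30.07  0.68 60.63 -0.01 76.17] zaxis [-0. -0. -1.]
tool delta mm [ -0.59   0.28 119.18]
```

View pics/s1.png

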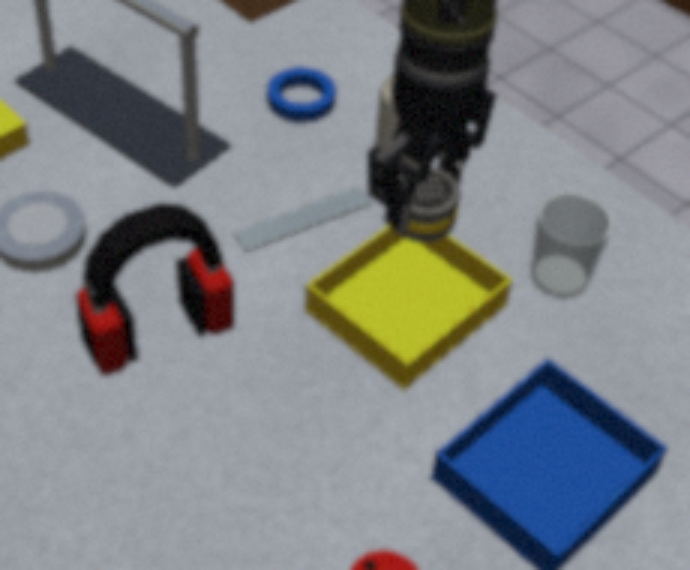

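The filter is held upright above the yellow tray at crop (430,205). I'll lower and release it.

play_rows:
  steps: [0,0,0,40,0,0,0,0,40,0,0,0,0,22,0,0,0,0,10,0,0,0,0,5,0,0,0,0,0,0,0.9,0,0,0,0,0.9,0,0,0,0,0.9,0,0,0,0,0.9,0,0,0,0,0.9,0,0,0,0]

```text
time_s: 7.95
tool_pos: [0.6406, -0.11, 0.0146]
tcp_rot: [[0.997, 0.071, 0.001], [0.071, -0.997, -0.0], [0.001, 0.0, -1.0]]
contact_force: [-0.6, -0.3, -0.5]
finger_gap: 0.0767
```

play_rows:
  steps: [0.9,0,0,-20,0,0.9,0,0,-40,0,0.9,0,0,-40,0,0.9,0,0,-30,0,1,0,0,0,0]

```text
time_s: 8.45
tool_pos: [0.6439, -0.1106, 0.15]
tcp_rot: [[0.997, 0.071, 0.01], [0.071, -0.997, -0.002], [0.01, 0.002, -1.0]]
contact_force: [1.2, -0.2, -0.1]
finger_gap: 0.0854
```

```bash
python3 go.py 0.4105 -0.322 0.14
```

```text
t 8.45 pos [ 643.87 -110.56  149.99] yaw 4.07 gap 85.39846605746011 F [ 1.19 -0.2  -0.15] j [-9.74 29.31  2.26 62.38  0.   76.18] zaxis [ 0.01 -0.   -1.  ]
tool delta mm [-247.88  194.31    8.04]
```

play_rows:
  steps: [1,-30,24,0,0,1,-31,24,0,0,1,-31,25,0,0,1,-31,25,0,0,1,-31,25,0,0,1,-31,25,0,0,1,-30,24,0,0,1,-30,23,0,0,1,0,0,0,0,1,0,0,0,0]

```text
time_s: 9.45
tool_pos: [0.409, -0.322, 0.1437]
tcp_rot: [[0.998, 0.069, -0.0], [0.069, -0.998, 0.001], [-0.0, -0.001, -1.0]]
contact_force: [-0.3, 0.0, 0.5]
finger_gap: 0.0855
```

```bash
python3 go.py 0.4105 -0.322 0.005;  python3 - <<'E'
from station import ctrl
import cv2
a=ctrl.get_image('side')['image'][150:390,200:430,::-1]
cv2.imwrite('pics/s2.png',cv2.resize(a,None,fx=2.5,fy=2.5))
E
```

```text
t 9.45 pos [ 409.05 -321.97  143.72] yaw 3.96 gap 85.487033094798 F [-0.27  0.05  0.54] j [-38.23  17.58 -17.79  54.7    0.03  47.81] zaxis [-0.  0. -1.]
tool delta mm [  1.5    0.28 138.72]
```

View pics/s2.png

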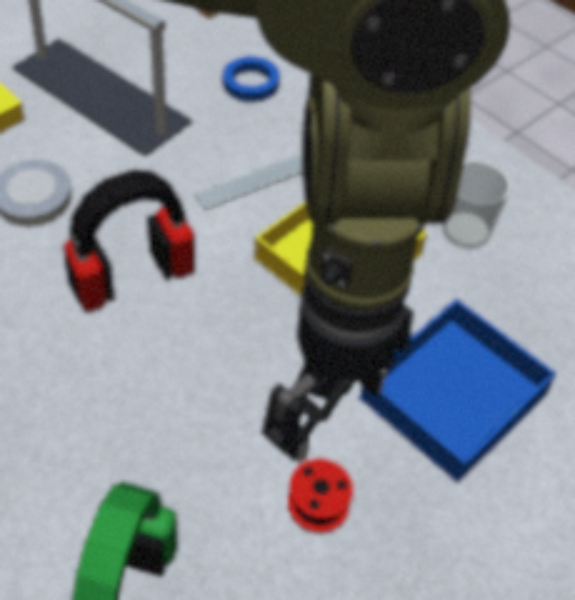

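The filter is gone from the bench and the gripper stands over the spool at crop (320,495). Now I'll descend and grip it.

play_rows:
  steps: [1,1,0,40,0,1,0,0,40,0,1,0,0,30,0,1,0,0,19,0,1,0,0,10,0,1,0,0,0,0,0,0,0,0,0,0,0,0,0,0,0,0,0,0,0,0,0,0,0,0,0,0,0,0,0,0,0,0,0,0]

```text
time_s: 10.7
tool_pos: [0.4122, -0.3225, 0.0071]
tcp_rot: [[0.997, 0.071, 0.003], [0.071, -0.997, -0.002], [0.003, 0.002, -1.0]]
contact_force: [-0.6, 1.7, 5.9]
finger_gap: 0.0577
```

play_rows:
  steps: [0,0,0,0,0,0,0,0,0,0]

```text
time_s: 10.9
tool_pos: [0.4122, -0.3225, 0.0071]
tcp_rot: [[0.997, 0.071, 0.003], [0.071, -0.997, -0.002], [0.003, 0.002, -1.0]]
contact_force: [-0.1, 0.8, 6.1]
finger_gap: 0.0576
```

```bash
python3 go.py 0.601 -0.321 0.13
```

```text
t 10.9 pos [ 412.15 -322.48    7.09] yaw 4.08 gap 57.59200452807144 F [-0.06  0.78  6.1 ] j [-38.07  26.04 -28.57  35.2    0.04  47.85] zaxis [ 0. -0. -1.]
tool delta mm [ 188.84   12.17 -122.32]
```

play_rows:
  steps: [0,0,0,-25,0,0,0,0,-40,0,0,0,0,-40,0,0,0,0,-20,0,0,38,2,0,0,0,38,2,0,0,0,38,3,0,0,0,38,3,0,0,0,38,3,0,0,0,0,0,0,0,0,0,0,0,0]

```text
time_s: 12.0
tool_pos: [0.6017, -0.3211, 0.1302]
tcp_rot: [[0.997, 0.072, -0.0], [0.072, -0.997, -0.0], [-0.0, 0.0, -1.0]]
contact_force: [-0.2, 0.1, -0.4]
finger_gap: 0.0578
```

```bash
python3 go.py 0.601 -0.321 0.012;  python3 - <<'E'
from station import ctrl
import cv2
a=ctrl.get_image('side')['image'][150:390,200:430,::-1]
cv2.imwrite('pics/s3.png',cv2.resize(a,None,fx=2.5,fy=2.5))
E
```

```text
t 12.0 pos [ 601.71 -321.12  130.21] yaw 4.12 gap 57.80185659639115 F [-0.17  0.1  -0.41] j [-28.08  33.22   6.23  63.01  -0.02  57.8 ] zaxis [-0. -0. -1.]
tool delta mm [ -0.66  -0.19 118.21]
```

View pics/s3.png

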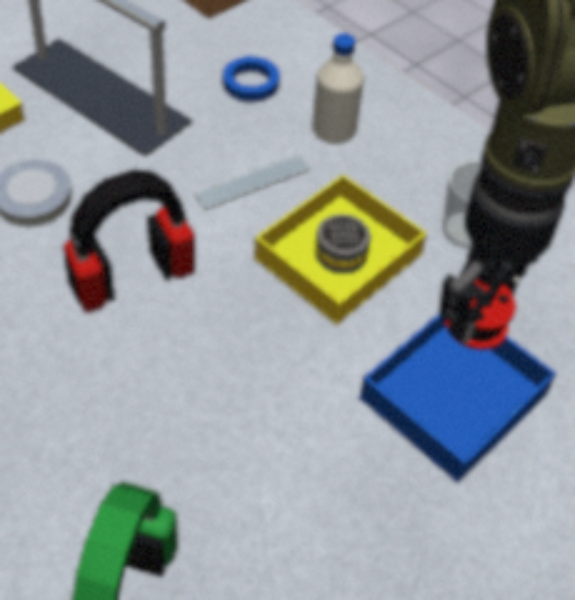

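The filter sits in the yellow tray at crop (343,242), and the spool is held over the blue tray at (485,310).

play_rows:
  steps: [0,0,0,40,0,0,0,0,40,0,0,0,0,22,0,0,0,0,10,0,0,0,0,5,0,0,0,0,0,0,0.9,0,0,0,0,0.9,0,0,0,0,0.9,0,0,0,0,0.9,0,0,0,0,0.9,0,0,0,0]

```text
time_s: 13.15
tool_pos: [0.6015, -0.3214, 0.0137]
tcp_rot: [[0.997, 0.071, 0.0], [0.071, -0.997, -0.0], [0.0, 0.0, -1.0]]
contact_force: [-0.5, -0.6, 0.9]
finger_gap: 0.0768
```

play_rows:
  steps: [0.9,0,0,-20,0,0.9,0,0,-40,0,0.9,0,0,-45,0,0.9,0,0,-45,0,0.9,0,0,-45,0,1,0,0,-40,0,1,0,0,0,0,1,0,0,0,0]

```text
time_s: 13.95
tool_pos: [0.602, -0.3217, 0.2497]
tcp_rot: [[0.997, 0.071, 0.003], [0.071, -0.997, -0.001], [0.003, 0.002, -1.0]]
contact_force: [-0.9, -0.9, -0.4]
finger_gap: 0.0857
```

```bash
python3 go.py 0.433 0.0125 0.25;  python3 - <<'E'
from station import ctrl
from h import *
for n in('side','top'):
    d=ctrl.get_image(n); pickle.dump(d,open(n+'2.pkl','wb'))
    cv2.imwrite(f'pics/{n}4.png',d['image'][:,:,::-1])
    P,uv=pts(d,np.ones(d['depth'].shape,bool))
    # muffs crown
    for cx,cy,r in((.433,.0125,.11),):
        M=P[(np.hypot(P[:,0]-cx,P[:,1]-cy)<r)]
        for lo,hi in((.148,.165),(.12,.165),(.03,.165)):
            T=M[(M[:,2]>lo)&(M[:,2]<hi)]
            rc=cv2.minAreaRect(T[:,:2].astype(np.float32)); 
            w=np.linalg.eigh(np.cov(T[:,:2].T))[1][:,1]
            print(n,lo,len(T),np.round(rc[0],4),np.round(rc[1],3),round(rc[2],1),'pca',np.degrees(np.arctan2(w[1],w[0])).round(1),T[:,:2].mean(0).round(4), 'zmax',np.percentile(T[:,2],98).round(4))
    B=P[(np.hypot(P[:,0]-.583,P[:,1]-.305)<.2)&(P[:,2]>.17)&(P[:,2]<.2)]
    rc=cv2.minAreaRect(B[:,:2].astype(np.float32))
    w=np.linalg.eigh(np.cov(B[:,:2].T))[1][:,1]
    print(n,'bar',len(B),np.round(rc[0],4),np.round(rc[1],3),round(rc[2],1),'pca',np.degrees(np.arctan2(w[1],w[0])).round(1),'z',np.percentile(B[:,2],[50,90,98]).round(4))
E
```

```text
t 13.95 pos [ 601.96 -321.66  249.73] yaw 4.07 gap 85.67802199416741 F [-0.95 -0.9  -0.35] j [-28.12  30.84  19.84  78.82  -0.    57.81] zaxis [ 0. -0. -1.]
tool delta mm [-144.79 -345.31   -1.23]
side 0.148 262 [0.4315 0.0132] [0.038 0.067] 76.5 pca 165.6 [0.4301 0.0111] zmax 0.159
side 0.12 547 [0.4319 0.0131] [0.038 0.113] 76.0 pca 165.1 [0.4253 0.0099] zmax 0.1585
side 0.03 1333 [0.4313 0.0112] [0.058 0.14 ] 78.2 pca 166.3 [0.4245 0.0054] zmax 0.158
side bar 388 [0.5818 0.305 ] [0.02  0.258] 8.0 pca 98.6 z [0.1876 0.1917 0.1927]
top 0.148 417 [0.4325 0.0137] [0.033 0.069] 77.0 pca 167.7 [0.4326 0.0136] zmax 0.1586
top 0.12 736 [0.4324 0.0138] [0.034 0.112] 77.3 pca 167.5 [0.4323 0.0137] zmax 0.1582
top 0.03 1132 [0.4328 0.0137] [0.058 0.144] 77.6 pca 167.4 [0.4311 0.0138] zmax 0.1579
top bar 1040 [0.5828 0.3055] [0.02  0.257] 9.3 pca 98.8 z [0.1872 0.1899 0.1912]
```

View pics/top4.png

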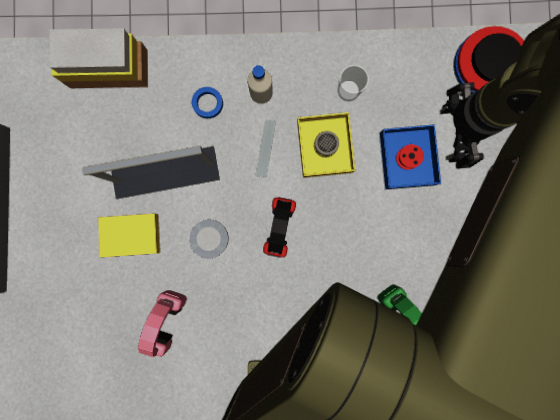

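View pics/side4.png

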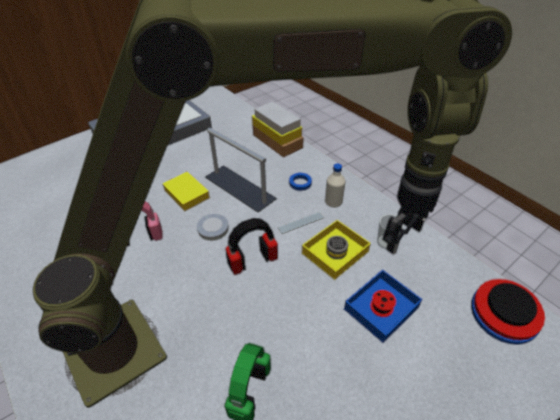

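The filter (328,143) and the spool (410,156) are in their trays in the top view. The muffs crown is at (0.432, 0.0135) with a yaw of about -12.8°. The bar centre is at (0.582, 0.305) and its direction is 98.7°. I'll turn the jaws to 77.2° for the headband.

play_rows:
  steps: [1,0,0,0,-0.91,1,0,0,0,-0.91,1,0,0,0,-0.91,1,0,0,0,-0.91,1,0,0,0,-0.91,1,0,0,0,-0.91,1,0,0,0,-0.91,1,0,0,0,-0.91,1,0,0,0,-0.91,1,0,0,0,-0.95,1,0,0,0,0]

```text
time_s: 15.15
tool_pos: [0.6003, -0.3207, 0.2459]
tcp_rot: [[0.222, 0.975, -0.004], [0.975, -0.222, 0.002], [0.001, -0.004, -1.0]]
contact_force: [0.6, 0.6, 0.1]
finger_gap: 0.0852
```

```bash
python3 go.py 0.432 0.0135 0.25
```

```text
t 15.15 pos [ 600.31 -320.75  245.89] yaw 77.18 gap 85.21874835826489 F [0.56 0.61 0.11] j [-28.12  31.02  19.58  78.81  -0.   -15.29] zaxis [-0.  0. -1.]
tool delta mm [ 288.57 -238.3    -2.8 ]
```

play_rows:
  steps: [1,26,-22,0,0,1,26,-22,0,0,1,26,-22,0,0,1,26,-22,0,0,1,26,-22,0,0,1,26,-22,0,0,1,26,-22,0,0,1,26,-21,0,0,1,27,-21,0,0,1,27,-21,0,0,1,26,-21,0,0,1,0,0,0,0]

```text
time_s: 16.35
tool_pos: [0.4301, 0.0148, 0.2473]
tcp_rot: [[0.22, 0.975, -0.004], [0.975, -0.22, 0.001], [0.0, -0.004, -1.0]]
contact_force: [0.4, -0.9, -0.4]
finger_gap: 0.0849
```

play_rows:
  steps: [1,0,0,0,0]

```text
time_s: 16.45
tool_pos: [0.4323, 0.0127, 0.2477]
tcp_rot: [[0.222, 0.975, -0.001], [0.975, -0.222, -0.0], [-0.001, -0.001, -1.0]]
contact_force: [0.3, 0.9, -0.2]
finger_gap: 0.0853
```

```bash
python3 go.py 0.432 0.0135 0.143
```

```text
t 16.45 pos [432.33  12.66 247.65] yaw 77.17 gap 85.30653272124262 F [ 0.3   0.9  -0.16] j [  1.7    5.45 -17.38  67.23  -0.03  14.52] zaxis [-0. -0. -1.]
tool delta mm [  0.82  -0.41 104.65]
```

play_rows:
  steps: [1,1,0,40,0,1,0,0,35,0,1,0,0,20,0,1,0,0,9,0,1,0,0,0,0,1,0,0,0,0]

```text
time_s: 17.05
tool_pos: [0.4342, 0.0128, 0.1449]
tcp_rot: [[0.223, 0.975, 0.001], [0.975, -0.223, -0.0], [0.0, 0.001, -1.0]]
contact_force: [0.8, 0.4, 0.2]
finger_gap: 0.0853
```

```bash
python3 go.py 0.432 0.0135 0.143;  python3 - <<'E'
from station import ctrl
import cv2
a=ctrl.get_image('side')['image'][160:300,190:330,::-1]
b=ctrl.get_image('top')['image'][160:300,210:350,::-1]
import numpy as np
cv2.imwrite('pics/s5.png',cv2.resize(np.hstack([a,b]),None,fx=2.8,fy=2.8))
E
```

```text
t 17.05 pos [434.15  12.83 144.91] yaw 77.11 gap 85.29164462161239 F [0.77 0.43 0.24] j [  1.7    9.49 -28.79  51.67  -0.01  14.58] zaxis [ 0. -0. -1.]
tool delta mm [ 0.17 -2.25  1.91]
```

View pics/s5.png

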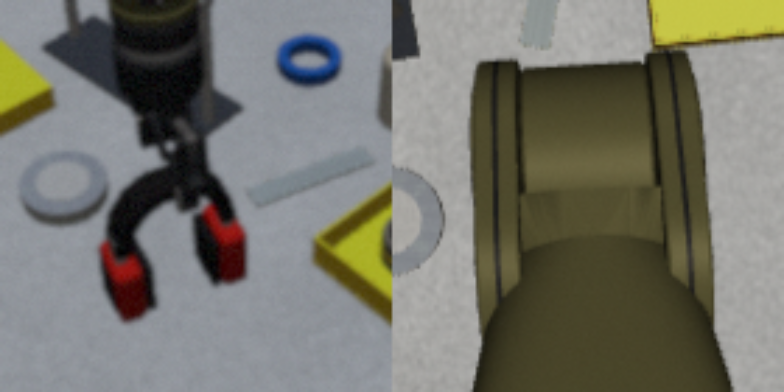

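The fingers straddle the headband near the crown at crop (185,175), so I'll close and lift a little.

play_rows:
  steps: [0,0,-1,1,0,0,0,0,0,0,0,0,0,0,0,0,0,0,0,0,0,0,0,0,0,0,0,0,0,0,0,0,0,0,0,0,0,0,0,0,0,0,0,0,0,0,0,0,0,0]

```text
time_s: 18.15
tool_pos: [0.4328, 0.0138, 0.1439]
tcp_rot: [[0.221, 0.975, 0.001], [0.975, -0.221, 0.001], [0.001, 0.001, -1.0]]
contact_force: [0.1, 1.4, 5.4]
finger_gap: 0.0323
```

play_rows:
  steps: [0,0,0,-10,0,0,0,0,-20,0,0,0,0,-20,0,0,0,0,0,0,0,0,0,0,0]

```text
time_s: 18.65
tool_pos: [0.4321, 0.0134, 0.193]
tcp_rot: [[0.222, 0.975, -0.0], [0.975, -0.222, -0.0], [-0.0, -0.0, -1.0]]
contact_force: [0.3, 0.6, -3.6]
finger_gap: 0.0321
```

```bash
python3 go.py 0.432 0.0135 0.193;  python3 - <<'E'
from station import ctrl
import cv2
a=ctrl.get_image('side')['image'][130:300,190:330,::-1]
cv2.imwrite('pics/s6.png',cv2.resize(a,None,fx=3.5,fy=3.5))
E
```

```text
t 18.65 pos [432.13  13.4  192.99] yaw 77.19 gap 32.05306553055675 F [ 0.29  0.56 -3.6 ] j [  1.79   7.13 -23.86  59.02  -0.01  14.6 ] zaxis [-0. -0. -1.]
tool delta mm [ 0.07 -0.15 -0.01]
```

View pics/s6.png

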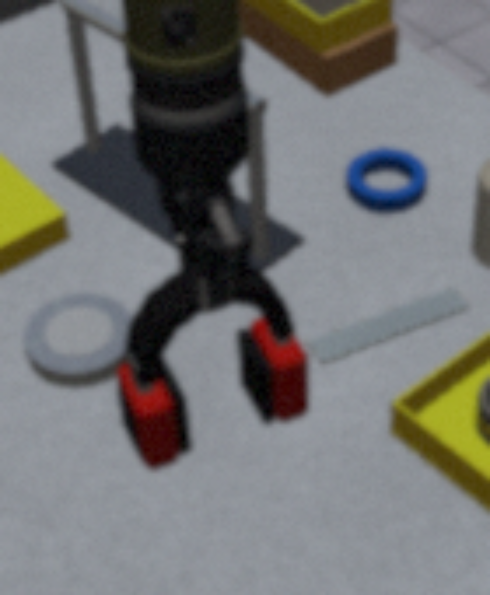

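The muffs (cups at crop (155,415) and (275,370)) are held level and off the bench. I'll raise them above the bar and turn to the bar's yaw.

play_rows:
  steps: [0,0,0,-15,0,0,0,0,-30,0,0,0,0,-35,0,0,0,0,-35,0,0,0,0,-35,0,0,0,0,-30,0,0,0,0,-15,0,0,0,0,0,-0.67,0,0,0,0,-0.67,0,0,0,0,-0.67,0,0,0,0,-0.68,0,0,0,0,0]

```text
time_s: 19.9
tool_pos: [0.4317, 0.0134, 0.3868]
tcp_rot: [[-0.151, 0.988, -0.003], [0.988, 0.151, -0.0], [0.0, -0.003, -1.0]]
contact_force: [-0.7, 0.4, -2.4]
finger_gap: 0.0324
```

```bash
python3 go.py 0.5823 0.3053 0.388
```

```text
t 19.9 pos [431.75  13.44 386.8 ] yaw 98.7 gap 32.35229988199939 F [-0.68  0.37 -2.38] j [ 1.79  4.58  2.19 87.8  -0.01 -6.91] zaxis [-0. -0. -1.]
tool delta mm [265.73 192.96  -1.72]
```

play_rows:
  steps: [0,12,9,0,0,0,24,17,0,0,0,26,19,0,0,0,28,20,0,0,0,28,20,0,0,0,28,20,0,0,0,28,20,0,0,0,28,20,0,0,0,26,19,0,0,0,24,17,0,0,0,14,12,0,0,0,0,0,0,0]

```text
time_s: 21.1
tool_pos: [0.5837, 0.3092, 0.3851]
tcp_rot: [[-0.153, 0.988, -0.003], [0.988, 0.153, -0.0], [0.0, -0.003, -1.0]]
contact_force: [-0.7, 0.1, -4.5]
finger_gap: 0.032
```

play_rows:
  steps: [0,0,0,0,0]

```text
time_s: 21.2
tool_pos: [0.5827, 0.3066, 0.3867]
tcp_rot: [[-0.151, 0.988, -0.002], [0.988, 0.151, -0.001], [-0.001, -0.002, -1.0]]
contact_force: [0.2, -0.3, -3.0]
finger_gap: 0.0325
```

```bash
python3 go.py 0.5823 0.3053 0.193;  cat > look.py <<'E'
import sys
from station import ctrl
from h import *
ims=[]
for n in('side','top'):
    d=ctrl.get_image(n); pickle.dump(d,open(n+'3.pkl','wb'))
    im=d['image'][:,:,::-1]
    ims.append(im[60:260,150:340] if n=='side' else im[80:280,60:250])
    P,uv=pts(d,np.ones(d['depth'].shape,bool))
    hsv=cv2.cvtColor(d['image'],cv2.COLOR_RGB2HSV)[uv[:,1],uv[:,0]]
    red=((hsv[:,0]<6)|(hsv[:,0]>176))&(hsv[:,1]>170)&(hsv[:,2]>50)&(P[:,1]>.12)&(P[:,0]>.42)
    Q=P[red]; print(n,len(Q))
    if len(Q)>5:
        print(Q.min(0).round(3),Q.max(0).round(3),'mean',Q.mean(0).round(3))
cv2.imwrite(sys.argv[1],cv2.resize(np.hstack(ims),None,fx=2.1,fy=2.1))
E
python3 look.py pics/s7.png
```

```text
t 21.2 pos [582.67 306.56 386.68] yaw 98.71 gap 32.46680751143867 F [ 0.15 -0.29 -2.99] j [27.75 30.53 39.68 99.29 -0.01 19.05] zaxis [-0. -0. -1.]
tool delta mm [ -1.01  -0.11 193.68]
side 359
[0.511 0.264 0.252] [0.65  0.332 0.318] mean [0.572 0.285 0.297]
top 450
[0.511 0.238 0.303] [0.653 0.322 0.486] mean [0.565 0.289 0.316]
```

View pics/s7.png

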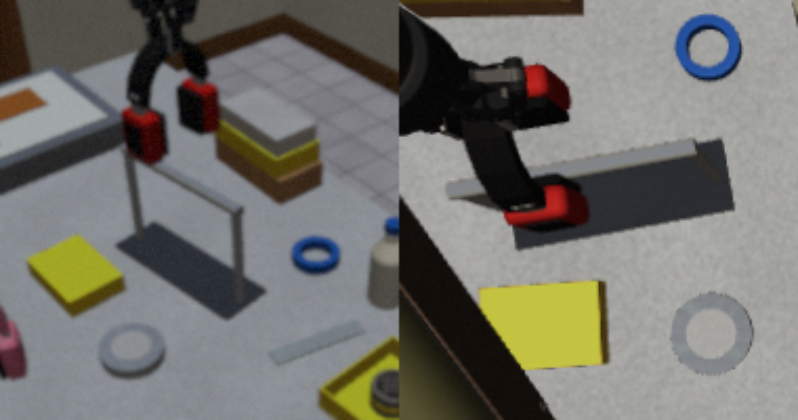

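The cups straddle the bar line, with the muffs' red extent centred at x = 0.582 above the bar. Lowering in stages.

play_rows:
  steps: [0,0,0,15,0,0,0,0,25,0,0,0,0,25,0,0,0,0,25,0,0,0,0,25,0,0,0,0,25,0,0,0,0,20,0,0,0,0,15,0,0,0,0,8,0,0,0,0,0,0,0,0,0,0,0]

```text
time_s: 22.4
tool_pos: [0.583, 0.3055, 0.2064]
tcp_rot: [[-0.151, 0.989, 0.001], [0.989, 0.151, 0.001], [0.0, 0.001, -1.0]]
contact_force: [0.2, -0.9, -3.1]
finger_gap: 0.0324
```

```bash
python3 go.py 0.5823 0.3053 0.193; python3 look.py pics/s8.png
```

```text
t 22.4 pos [583.02 305.49 206.36] yaw 98.68 gap 32.446988455985135 F [ 0.21 -0.92 -3.08] j [27.65 28.76  9.85 71.01 -0.   18.98] zaxis [ 0.  0. -1.]
tool delta mm [-0.08 -0.76 13.36]
side 205
[0.513 0.264 0.07 ] [0.648 0.318 0.139] mean [0.544 0.28  0.113]
top 243
[0.512 0.238 0.118] [0.652 0.322 0.308] mean [0.547 0.286 0.142]
```

View pics/s8.png

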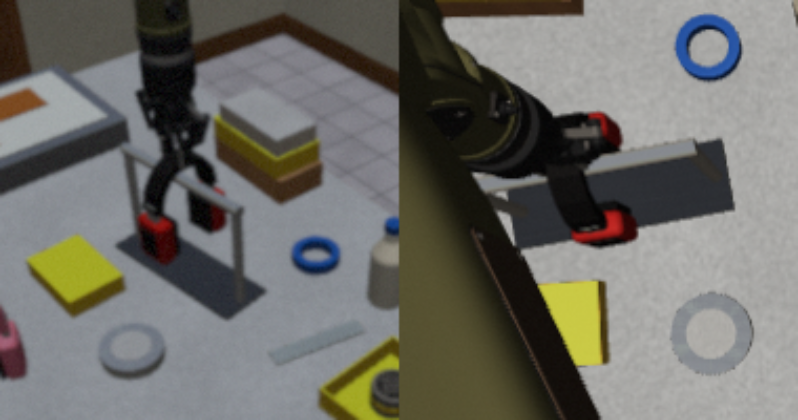

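The cups now sit either side of the bar, at crop (157,235) and (207,205). I'll lower slowly until the bar takes the weight.

play_rows:
  steps: [0,0,0,5,0,0,0,0,3,0,0,0,0,2,0,0,0,0,0,0,0,0,0,0,0]

```text
time_s: 23.0
tool_pos: [0.5827, 0.3057, 0.1951]
tcp_rot: [[-0.151, 0.988, -0.0], [0.988, 0.151, -0.0], [-0.0, -0.0, -1.0]]
contact_force: [0.2, -0.7, -3.0]
finger_gap: 0.0325
```

play_rows:
  steps: [0,0,0,1,0,0,0,0,1,0,0,0,0,0,0,0,0,0,0,0]

```text
time_s: 23.4
tool_pos: [0.5828, 0.3057, 0.1933]
tcp_rot: [[-0.151, 0.988, -0.0], [0.988, 0.151, 0.0], [0.0, 0.0, -1.0]]
contact_force: [0.4, 0.4, -2.4]
finger_gap: 0.0325
```

play_rows:
  steps: [0,0,0,1,0,0,0,0,0,0,0,0,0,0,0]

```text
time_s: 23.7
tool_pos: [0.5829, 0.3057, 0.193]
tcp_rot: [[-0.151, 0.988, 0.001], [0.988, 0.151, 0.0], [0.0, 0.001, -1.0]]
contact_force: [-1.2, 0.2, 1.3]
finger_gap: 0.0323
```

The force rose from -3 N to +1.3 N, so the band rests on the bar. Releasing and withdrawing upwards.

play_rows:
  steps: [0.6,0,0,0,0,0.8,0,0,0,0,0.9,0,0,0,0,0.9,0,0,0,0,0.9,0,0,0,0,0.9,0,0,-5,0,0.9,0,0,-15,0,0.9,0,0,-30,0,0.9,0,0,-40,0,0.9,0,0,-40,0,0.9,0,0,0,0]

```text
time_s: 24.8
tool_pos: [0.585, 0.3068, 0.3295]
tcp_rot: [[-0.151, 0.988, 0.011], [0.988, 0.151, 0.006], [0.004, 0.011, -1.0]]
contact_force: [0.6, -0.1, 1.0]
finger_gap: 0.0768
```

```bash
python3 go.py; python3 look.py pics/s9.png
```

```text
t 24.8 pos [584.96 306.8  329.54] yaw 98.71 gap 76.82547883580972 F [ 0.57 -0.12  1.01] j [27.68 28.22 27.07 88.16 -0.   18.97] zaxis [ 0.01  0.01 -1.  ]
side 226
[0.513 0.265 0.061] [0.648 0.33  0.125] mean [0.558 0.282 0.102]
top 308
[0.513 0.267 0.009] [0.653 0.358 0.149] mean [0.57  0.291 0.12 ]
```

View pics/s9.png

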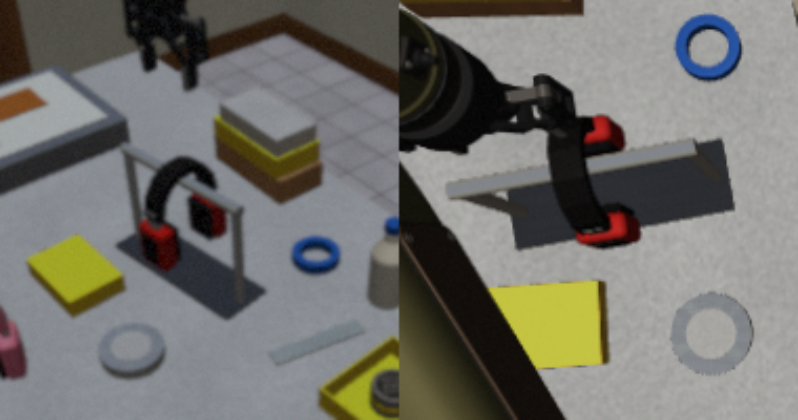

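The muffs hang with one cup on each side of the bar, at crop (160,245) and (207,213). I'll wait a second, then recheck the muffs and everything else against the first pictures.

play_rows:
  steps: [0.9,0,0,-30,0,0.9,0,-40,-10,0,0.9,0,-40,0,0,0.9,0,-40,0,0,0.9,0,-40,0,0,0.9,0,0,0,0,0.9,0,0,0,0,0.9,0,0,0,0,0.9,0,0,0,0,0.9,0,0,0,0,0.9,0,0,0,0,0.9,0,0,0,0]

```text
time_s: 26.1
tool_pos: [0.425, 0.2815, 0.362]
tcp_rot: [[-0.151, 0.989, -0.0], [0.989, 0.151, -0.0], [-0.0, -0.0, -1.0]]
contact_force: [0.5, -0.3, -0.4]
finger_gap: 0.0767
```

```bash
python3 go.py; python3 look.py pics/s10.png; python3 - <<'E'
from h import *
for n in('side','top'):
    a=pickle.load(open(n+'.pkl','rb'));b=pickle.load(open(n+'3.pkl','rb'))
    P,uv=pts(b,np.ones(b['depth'].shape,bool))
    M=P[(np.hypot(P[:,0]-.583,P[:,1]-.305)<.1)&(P[:,2]>.193)&(P[:,2]<.22)]
    if len(M)>5: print(n,'crown',M.mean(0).round(3),'zmax',np.percentile(M[:,2],98).round(4))
    g=cv2.absdiff(cv2.GaussianBlur(a['image'],(5,5),0),cv2.GaussianBlur(b['image'],(5,5),0)).max(2)
    o=b['image'][:,:,::-1].copy(); o[g>40]=(255,0,255)
    cv2.imwrite(f'pics/diff_{n}.png',o)
E
```

```text
t 26.1 pos [425.04 281.47 362.04] yaw 98.69 gap 76.74026379316678 F [ 0.48 -0.27 -0.39] j [33.51 12.27  7.89 85.64 -0.   24.82] zaxis [-0. -0. -1.]
side 228
[0.512 0.223 0.06 ] [0.649 0.323 0.177] mean [0.558 0.282 0.103]
top 301
[0.513 0.267 0.005] [0.653 0.359 0.147] mean [0.57  0.291 0.12 ]
side crown [0.579 0.299 0.202] zmax 0.2092
top crown [0.582 0.303 0.201] zmax 0.2075
```

View pics/s10.png

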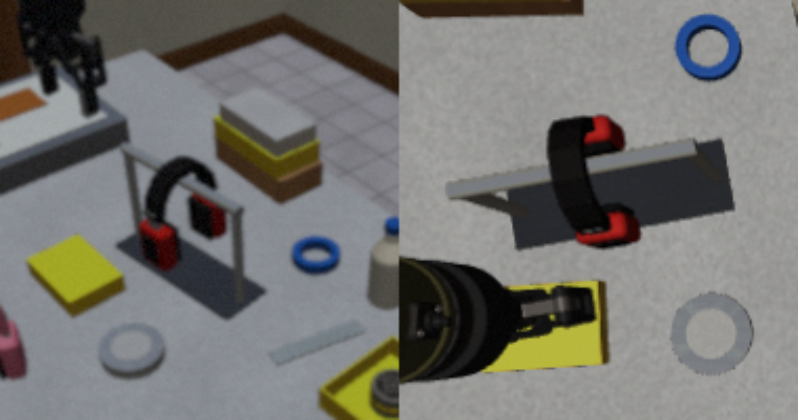

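View pics/diff_side.png

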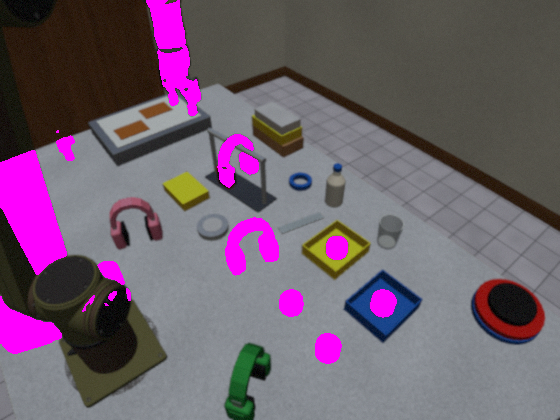

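View pics/diff_top.png

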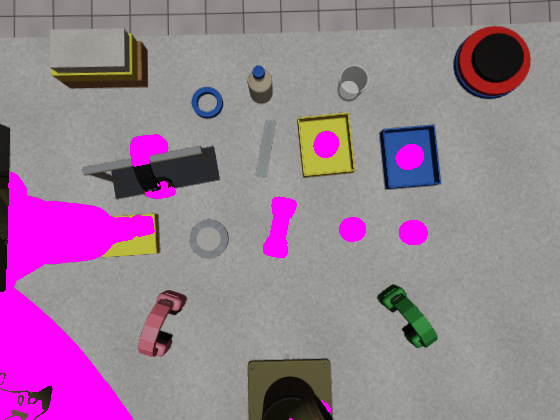

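The difference pictures show changes only at the three moved objects (old and new places) and the arm. The muffs stayed still for a second, with the crown at about 0.207 m. The other objects are unchanged where visible.

```bash
python3 -c "
from station import ctrl
print(ctrl.job_done())"
```

```text
the job is handed in; nothing more can be done
None
```

I did the three jobs in the order asked and handed in at about 26 s of the 72 s allowed. The filter is in the yellow tray, the red spool is in the blue tray, and the red ear defenders hang over the middle of the rail's bar with one cup on each side.

**Last checks:**
- **Ear defenders:** their crown read about 0.207–0.209 m high, against 0.205 m expected. They did not move visibly over more than a second after release.
- **Other objects:** comparing the first and last pictures showed changes only at the three moved items and the arm. The arm hid part of the yellow carton from above, but the side view shows it unmoved.
- **Network mistakes:** in the top view some network labels were wrong. The best "filter" was the rail and the only "blue_tray" was the carton. I went by appearance and by positions from the depth images instead.

No check failed.

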